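Fetch the dropper bottle from behind the tall bottles

TASK

In the wooden tray the little dropper bottle is shut in behind the spray can and the dark-capped bottle. Stand both of those aside, upright on the grey side tray, then fetch the dropper bottle out and stand it in the middle of the cork coaster. Finally put the spray can and the dark-capped bottle back in the wooden tray, each upright on the very spot where it stood at the start, without tipping anything over or moving the tape measure and the nail brush.

Things in the scene. Friction and masses are not known exactly. Their poses are not given: they have to be found in the camera images.
- spray_can: the taller can: a spray can with an orange cap, round, 59 mm across up to 150 mm height, cap 54 mm across above that, 186 mm high in all, 0.3 kg. Loose, upright. Origin: centre of its underside, z up; its yaw is of no matter. It stands in the front half (nearer the robot) of the wooden tray, left or right
- dark_cap_bottle: bottle with a white body, a dark label and a tall dark cap, round, 52 mm across, narrowing at the shoulder, cap 42 mm across above about 140 mm, 176 mm high in all, 0.14 kg. Loose, upright. Origin: centre of its underside, z up; its yaw is of no matter. It stands in the front half of the wooden tray beside the spray can, with about 16 mm between them
- dropper_bottle: small brown dropper bottle with a black bulb, round, 32 mm across up to 60 mm height, collar 24 mm across at 62 to 77 mm, bulb 13 mm across above, 102 mm high in all, 0.07 kg. Loose, upright, in the back half of the wooden tray, behind the gap between the other two (a like bottle outside the tray is no part of the job). Origin: centre of its underside, z up
- rack: the wooden tray: fixed, 156 (x) by 176 (y) mm, floor 5 mm thick, rim 6 mm thick and 14 mm high. Origin: centre of its underside; x points to its back, y to its left. The tall ones stand at about x = -27, y = +36 and -36 mm, the dropper bottle at x = +36, y = 0. Beyond it a wall shelf fills all past world x = 0.64 m above z = 0.50 m: keep the arm's wrist clear of it when swinging across
- side_tray: the side tray: fixed, grey plastic, 92 (x) by 206 (y) mm, floor 5 mm thick, rim 6 mm thick and 10 mm high all round. Origin: centre of its underside; y is along its length. Both tall ones fit side by side along its length, e.g. 50 mm either side of the middle
- dish: the cork coaster: fixed, brown cork, round, 95 mm across, flat floor 5 mm above the worktop with a low round rim 9 mm high, floor 83 mm across inside the rim. Origin: centre of its underside
- tape_measure: round red tape measure 54 mm across, 18 mm high, lying on the worktop; to be left where it is. Origin: its underside
- nail_brush: orange nail brush 30 x 85 x 23 mm (long along its y), lying on the worktop; to be left where it is. Origin: centre of its underside

How it is judged:
By the outcome, as a careful person would: the job done as asked, in the order asked, and still so for the second after the job is handed in, with the robot touching nothing.
It also fails if it takes over 144 s, if anything falls off the work surface, if the arm or the gripper's body presses on something with over 40 N, if the wrist force passes 120 N, or if a joint passes its speed limit or range.

ROBOT

A 6-joint arm with a two-finger parallel gripper is mounted at the origin on a cart in front of the work surface, level with it; the furniture and walls round the work are solid. World frame = base frame: x ahead of the robot, y to its left, z up, the work surface at z = 0. Lengths are in m, angles in rad, forces in N, time in s.
With the tool pointing down it reaches from about 0.375 to 0.9 m from the base axis. Payload 3.1 kg.
Tool frame: the origin (TCP) lies between the finger pads; the fingertips stand manip.finger_overhang ahead of it and the grasp point (between the pads) lies 5 mm behind it (manip.finger_overhang is the distance from the TCP to the fingertips, in m); z points along the fingers, y is the line along which they close (so a half turn about z gives the same grasp; the last joint's range is limited). The gripper opens to 85 mm and grips with 20 to 120 N. Pads are 22 mm wide; open, the fingers measure 114 mm over their backs; the gripper's body (76 mm by 85 mm) begins 54 mm behind the grasp point. The pads swing forward as they close: fully open they stand 13 mm farther back than shut.
Start: joints at [-1.512, 0.527, 1.433, -0, 1.181, -0.178], TCP at [0.147, -0.607, 0.245] pointing down, gripper open.
Joint ranges: [-3.08, 3.08], [-0.75, 2.2], [0.22, 2.44], [-1.43, 4.57], [0, 2.65], [-2.85, 2.85]. Speed limits (rad/s): [2.79, 2.79, 3.14, 3.14, 3.14, 3.14].

INTERFACE

Orientations are given as a unit quaternion [x, y, z, w].
In Python, from station import manip gives the robot as it stands.
- The arm moves only by the tool drive_tool, never from a script. Its argument "plan" is a list of rows, each a list of 7 numbers: the shift along the tool's x, y, z in m, then the turn, a rotation vector about the tool's x, y, z in degrees, then the opening, from -1 (shut) to 1 (fully open). In form: [[x, y, z, wx, wy, wz, gripper], ...]. A call has 1 to 10 rows; each row shifts and turns the commanded pose from where the row before left it, along the tool's axes as they then stand; what a row does not reach is not made up. A row lasts 1/10 s, in which the tool goes at most 50 mm and 8.59 degrees, less where a joint would pass 70% of its speed; a pose out of reach is approached as far as the arm can. A call is refused whole if a number of a shift passes 0.05 or a number of a turn 8.59, either way. A call with a gripper value outside its range is refused whole. The fingers move at their own pace and stop on an object; "newtons" is the grip in N (left out, the last holds). Time passes only in rows, so rows that do not move let the fingers close. It gives the time, the measured TCP pose, the force, the opening and the grip force at its end, in the units of the state.
- manip.sense(): the state, without advancing time (a new reading comes with each control period).
- manip.snapshot(name): name is "side" or "top" or "wrist"; returns a dict with "image" (480x640x3 uint8, red, green, blue), "z_map" (480x640 float32, m along the optical axis (not along the pixel's ray), 0 where there is no reading), "fov_y" (degrees; the focal length in pixels is half the picture's height over the tangent of half this angle, whatever the lens; pixels are square), "cx", "cy" (the principal point, pixels), "extrinsics" (4x4, takes a point from camera to world coordinates); the wrist camera has in their place "mount" (4x4, takes a point from camera to tool coordinates, whose origin is the TCP and whose axes are the flange's). Camera axes: x right, y up, looking along -z (the intrinsics and any distortion apply to the point x, -y, -z); pixel columns grow to the right and rows downward; lengths in m; the calibration is good to about 2 mm. A picture is of the moment at which its call begins: read the wrist's pose just before it.
- manip.sign_off(): hands the job in; it is judged then, once.
The state is a dict: "t": time; "q": joint angles; "qd": joint speeds; "tau": joint torques, N m; "tcp_pos": TCP position; "tool_rot": TCP orientation; "force": force on the tool from outside, world axes, zero at the start; "ft_torque": the same for the moment, N m; "finger_gap": opening from 0.0 (shut) to 1.0 (fully open); "gripper_force": force on a finger pad.
Only numpy, scipy, OpenCV 4.12 (cv2) and the standard library are available. Lean on these libraries where they do the work, as an engineer would, in place of code of your own. Each camera call takes 0.05 s, during which the arm holds its last target. There are 200 camera calls.

## Working session

There is one attempt and no reset: what is moved stays moved. The work goes in short steps, Python scripts to look and compute and a tool call to move; the robot and the scene stay as the last step left them, time stands still between calls to the robot, and variables do not carry over. Pictures are saved under pics/ and viewed, at most 14 in all, crops included, and the job is handed in when it is done.

Besides the shell and the picture viewer there is one more tool, called as name(argument=value, ...) on one line, values as JSON. drive_tool: Moves the arm, as the interface text tells. Its arguments: {"type":"object","properties":{"plan":{"type":"array"},"newtons":{"type":"number"}},"required":["plan"]}

```bash
mkdir -p pics; ls; cat > h.py <<'E'
import numpy as np, cv2, pickle
from station import manip
def snap(n):
    s=manip.sense(); d=manip.snapshot(n); d['s']=s; return d
def world(d):
    h,w=d['z_map'].shape; f=h/2/np.tan(np.radians(d['fov_y'])/2)
    u,v=np.meshgrid(np.arange(w),np.arange(h)); z=d['z_map']
    P=np.stack([(u-d['cx'])/f*z,-(v-d['cy'])/f*z,-z],-1)
    E=d['extrinsics']; return P@E[:3,:3].T+E[:3,3]
E
python3 - <<'E'
from h import *
s=manip.sense(); print(s, manip.finger_overhang)
for n in ('top','side'):
    d=snap(n); pickle.dump(d,open(n+'.pkl','wb')); cv2.imwrite(f'pics/{n}0.png',d['image'][:,:,::-1])
    print({k:v for k,v in d.items() if k not in('image','z_map','s')}, (d['z_map']>0).mean())
E
```

```text
pics
{'t': 0.0, 'q': array([-1.51152722e+00,  5.28486348e-01,  1.43395104e+00,  1.45734091e-05,
        1.18144049e+00, -1.78493867e-01]), 'qd': array([-0.00017017, -0.0004175 ,  0.00069722,  0.00139472,  0.00073892,
       -0.00046875]), 'tau': array([-4.95592085e-04, -4.42344153e+01, -1.78025633e+01, -2.26052193e-04,
        8.37506843e-03,  2.94489233e-06]), 'tcp_pos': array([ 0.1471983 , -0.60667475,  0.24430572]), 'tool_rot': array([ 9.92941595e-01,  1.18598832e-01,  7.47995287e-05, -1.14017852e-03]), 'force': array([-0.1505685 ,  0.08159482, -0.15045445]), 'ft_torque': array([-0.0100667 , -0.00505202,  0.02086912]), 'gripper_force': 0.0, 'finger_gap': 0.9970306646220269} 0.014
{'fov_y': 44.650878520275384, 'cx': 317.4980595801919, 'cy': 242.84084986039232, 'extrinsics': array([[ 0.01383538,  0.98873942, -0.14900651,  0.29268879],
       [-0.99888548,  0.02039233,  0.0425669 ,  0.0364006 ],
       [ 0.04512617,  0.14825151,  0.98791959,  1.42569153],
       [ 0.        ,  0.        ,  0.        ,  1.        ]])} 0.996103515625
{'fov_y': 47.164026614238814, 'cx': 319.4040918609379, 'cy': 236.754750377044, 'extrinsics': array([[-0.90925777,  0.22893926, -0.34761635,  0.06894402],
       [-0.41588174, -0.46536604,  0.78133017,  0.92310982],
       [ 0.01710831,  0.85499782,  0.51834934,  0.68395326],
       [ 0.        ,  0.        ,  0.        ,  1.        ]])} 0.9704817708333333
```

View pics/top0.png

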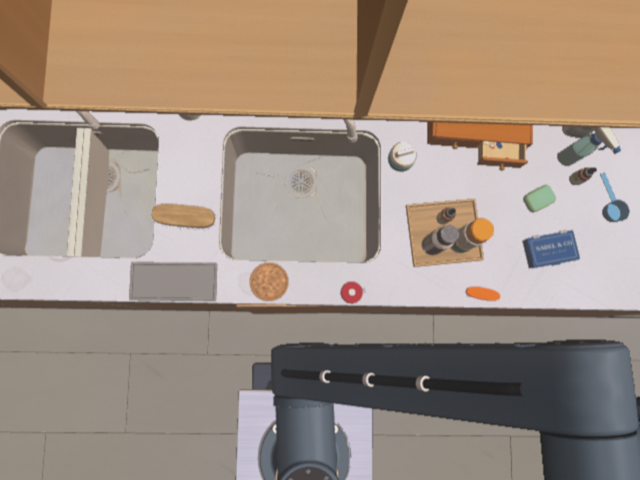

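View pics/side0.png

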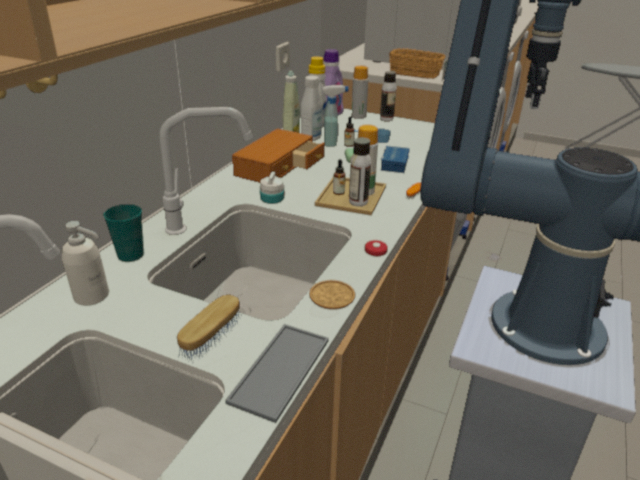

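The top view shows the wooden tray around pixel (445,233) holding the dark cap (446,237), orange cap (481,232) and dropper (449,214). The side tray is at (173,282), the coaster at (269,282), the tape measure at (352,292) and the nail brush at (483,294). The side view agrees with this layout.

```bash
cat > m.py <<'E'
from h import *
def ray(d,u,v,z):
    f=240/np.tan(np.radians(d['fov_y'])/2);E=d['extrinsics']
    r=E[:3,:3]@np.array([(u-d['cx'])/f,-(v-d['cy'])/f,-1]);o=E[:3,3]
    return o+r*(z-o[2])/r[2]
def clusters(d,zlo,zhi,xy,name):
    W=world(d);x0,x1,y0,y1=xy
    m=(W[...,2]>zlo)&(W[...,2]<zhi)&(W[...,0]>x0)&(W[...,0]<x1)&(W[...,1]>y0)&(W[...,1]<y1)
    n,l,st,c=cv2.connectedComponentsWithStats(m.astype(np.uint8))
    for i in range(1,n):
        if st[i,4]<8: continue
        p=W[l==i]; hi=p[:,:2]
        (cx,cy),r=cv2.minEnclosingCircle(hi.astype(np.float32))
        print(name,'n',st[i,4],'pix',c[i].round(1),'mean',p.mean(0).round(4),'zmax',p[:,2].max().round(3),'circ',round(cx,4),round(cy,4),'r',round(r,4),'bb',p.min(0).round(3),p.max(0).round(3))
E
python3 - <<'E'
from m import *
d=pickle.load(open('top.pkl','rb'));W=world(d)
for u,v in [(173,282),(269,282),(352,285),(470,210),(483,294),(446,237),(481,229),(449,212),(415,300),(420,215)]: print(u,v,W[v,u].round(4))
R=(0.3,0.75,-0.45,0.0)
clusters(d,.178,.20,R,'spray top'); clusters(d,.166,.178,R,'dark top'); clusters(d,.09,.106,R,'dropper')
hsv=cv2.cvtColor(d['image'],cv2.COLOR_RGB2HSV)
# planar outlines by colour
def obj(name,m,z):
    m=cv2.morphologyEx(m.astype(np.uint8),cv2.MORPH_OPEN,np.ones((3,3)))
    n,l,st,c=cv2.connectedComponentsWithStats(m)
    for i in range(1,n):
        if st[i,4]<40: continue
        cs,_=cv2.findContours((l==i).astype(np.uint8),0,1); k=max(cs,key=cv2.contourArea)[:,0]
        q=np.array([ray(d,u,v,z)[:2] for u,v in k],np.float32)
        print(name,st[i,4],c[i].round(1),'rect',cv2.minAreaRect(q),'circ',cv2.minEnclosingCircle(q))
H,S,V=cv2.split(hsv); roi=np.zeros(H.shape,bool); 
def box(a,b,c,e):
    r=roi.copy(); r[c:e,a:b]=1; return r
print('gray hsv',hsv[282,173],hsv[252,300],hsv[275,225],'cork',hsv[282,269])
obj('coaster',box(240,300,255,305)&(S>80),.009)
obj('tape',box(335,370,275,308)&(S>100),.018)
obj('brush',box(460,505,283,305)&(S>150),.02)
obj('side',box(110,225,255,305)&(V<180),.01)
obj('rack',box(395,492,190,275)&(S>50)&(V>120),.014)
E
```

```text
173 282 [0.4043 0.322  0.0061]
269 282 [0.4085 0.0917 0.0049]
352 285 [ 0.4046 -0.1105  0.0052]
470 210 [ 0.5979 -0.4064  0.0068]
483 294 [ 0.3867 -0.4268  0.0268]
446 237 [ 0.4987 -0.297   0.183 ]
481 229 [ 0.5169 -0.3725  0.1897]
449 212 [ 0.5746 -0.331   0.0872]
415 300 [ 0.3708 -0.2657  0.0027]
420 215 [ 0.5827 -0.2803  0.0045]
spray top n 456 pix [481.3 229.2] mean [ 0.5168 -0.3736  0.1884] zmax 0.196 circ 0.5169 -0.376 r 0.0276 bb [ 0.492 -0.402  0.178] [ 0.542 -0.349  0.196]
spray top n 208 pix [449.3 233.2] mean [ 0.5077 -0.3049  0.1811] zmax 0.187 circ 0.5063 -0.3056 r 0.0211 bb [ 0.488 -0.325  0.178] [ 0.526 -0.286  0.187]
dark top n 44 pix [471.8 234.2] mean [ 0.5081 -0.3576  0.1719] zmax 0.178 circ 0.5146 -0.3677 r 0.0247 bb [ 0.491 -0.377  0.167] [ 0.537 -0.349  0.178]
dark top n 51 pix [443.1 236.2] mean [ 0.5019 -0.2931  0.1737] zmax 0.178 circ 0.5061 -0.301 r 0.0203 bb [ 0.487 -0.308  0.167] [ 0.525 -0.284  0.178]
dark top n 8 pix [452.9 240.4] mean [ 0.4928 -0.3141  0.1754] zmax 0.177 circ 0.4936 -0.3143 r 0.0047 bb [ 0.49  -0.319  0.172] [ 0.496 -0.31   0.177]
dropp
[... 1006 characters left out ...]
271057) circ ((0.3869491219520569, -0.10756276547908783), 0.025571662932634354)
brush 294 [482.4 293.1] rect ((0.38932040333747864, -0.4280487298965454), (0.07808180153369904, 0.02496434934437275), 81.55933380126953) circ ((0.38830792903900146, -0.42789846658706665), 0.0394136905670166)
side 3748 [171.4 283.7] rect ((0.40163522958755493, 0.34271806478500366), (0.10110554099082947, 0.25052163004875183), 0.9091588258743286) circ ((0.3975573480129242, 0.3424761891365051), 0.13353736698627472)
rack 3234 [445.6 230.4] rect ((0.5410664081573486, -0.3547600507736206), (0.15580911934375763, 0.2079734057188034), 6.5557098388671875) circ ((0.538507342338562, -0.34247297048568726), 0.11759211122989655)
```

Measured positions:

| Item | x (m) | y (m) | Check |
|---|---|---|---|
| Spray can | 0.517 | -0.3755 | top at z 0.19 |
| Dark-capped bottle | 0.507 | -0.305 | top at z 0.18; 71 mm from the can, 72 expected |
| Dropper bottle | 0.576 | -0.334 | 0.574, -0.332 predicted |
| Side tray | 0.404 | 0.322 | |
| Coaster | 0.410 | 0.0925 | |

The gripper will close along the tray's x, at yaw 98°, which keeps the fingers away from the neighbouring bottle. I turn the tool first, then move above the can.

drive_tool(plan=[[0,0,0,0,0,-8.44,1],[0,0,0,0,0,-8.44,1],[0,0,0,0,0,-8.44,1],[0,0,0,0,0,-8.44,1],[0,0,0,0,0,-8.44,1],[0,0,0,0,0,-8.44,1],[0,0,0,0,0,-8.44,1],[0,0,0,0,0,-8.44,1],[0,0,0,0,0,-8.44,1],[0,0,0,0,0,-8.44,1]])

```text
t: 1.1
tcp_pos: [0.1472, -0.607, 0.2447]
tool_rot: [0.654, 0.757, 0.0, -0.0]
force: [0.6, -0.4, -0.9]
finger_gap: 1.0
gripper_force: 0.0
```

drive_tool(plan=[[0.0178,0.0398,0,0,0,0,1],[0.0178,0.0398,0,0,0,0,1],[0.0178,0.0398,0,0,0,0,1],[0.0178,0.0398,0,0,0,0,1],[0.0178,0.0398,0,0,0,0,1],[0.0178,0.0398,0,0,0,0,1],[0.0178,0.0398,0,0,0,0,1],[0.0178,0.0398,0,0,0,0,1],[0.0178,0.0398,0,0,0,0,1],[0.0178,0.0398,0,0,0,0,1]])

```text
t: 2.1
tcp_pos: [0.5177, -0.3742, 0.2448]
tool_rot: [0.656, 0.755, 0.0, -0.001]
force: [0.4, -0.3, 0.3]
finger_gap: 1.001
gripper_force: 0.0
```

```bash
cat >> m.py <<'E'
from scipy.spatial.transform import Rotation as Ro
def wsnap():
    d=snap('wrist'); T=np.eye(4); T[:3,:3]=Ro.from_quat(d['s']['tool_rot']).as_matrix(); T[:3,3]=d['s']['tcp_pos']
    d['extrinsics']=T@d['mount']; return d
def st():
    s=manip.sense(); M=Ro.from_quat(s['tool_rot']).as_matrix()
    print('t',round(s['t'],2),'tcp',s['tcp_pos'].round(4),'yaw',np.degrees(np.arctan2(M[1,0],M[0,0])).round(2),'tilt',M[2].round(3),'F',s['force'].round(1),'gap',round(s['finger_gap'],3),'gf',round(s['gripper_force'],1)); return s,M
def to(x,y,z):
    s=manip.sense(); M=Ro.from_quat(s['tool_rot']).as_matrix()
    print('tool shift to',(x,y,z),(M.T@(np.array([x,y,z])-s['tcp_pos'])).round(4))
E
python3 - <<'E'
from m import *
s,M=st(); print(s['q'].round(2))
d=wsnap(); pickle.dump(d,open('w1.pkl','wb')); cv2.imwrite('pics/w1.png',d['image'][:,:,::-1])
R=(0.3,0.75,-0.6,-0.1)
clusters(d,.18,.20,R,'top'); clusters(d,.168,.1799,R,'mid')
to(.517,-.3755,.138)
E
```

```text
t 2.1 tcp [ 0.5177 -0.3742  0.2448] yaw 98.03 tilt [ 0.001 -0.001 -1.   ] F [ 0.4 -0.3  0.3] gap 1.001 gf 0.0
[-0.8   0.55  1.4  -0.    1.2  -0.94]
top n 4956 pix [314.7 139.7] mean [ 0.5042 -0.3039  0.1822] zmax 0.185 circ 0.5043 -0.3046 r 0.0204 bb [ 0.484 -0.324  0.18 ] [ 0.524 -0.284  0.185]
top n 6646 pix [315.8 271.5] mean [ 0.5144 -0.3716  0.1907] zmax 0.194 circ 0.5149 -0.3742 r 0.0263 bb [ 0.489 -0.4    0.18 ] [ 0.54  -0.348  0.194]
mid n 13 pix [345.5 162.8] mean [ 0.5221 -0.3131  0.1769] zmax 0.18 circ 0.522 -0.3129 r 0.003 bb [ 0.52  -0.315  0.172] [ 0.523 -0.31   0.18 ]
mid n 417 pix [316.4 229.7] mean [ 0.5119 -0.3524  0.174 ] zmax 0.18 circ 0.5135 -0.3648 r 0.0246 bb [ 0.489 -0.368  0.168] [ 0.538 -0.348  0.18 ]
tool shift to (0.517, -0.3755, 0.138) [-0.0049 -0.0077  0.1069]
```

View pics/w1.png

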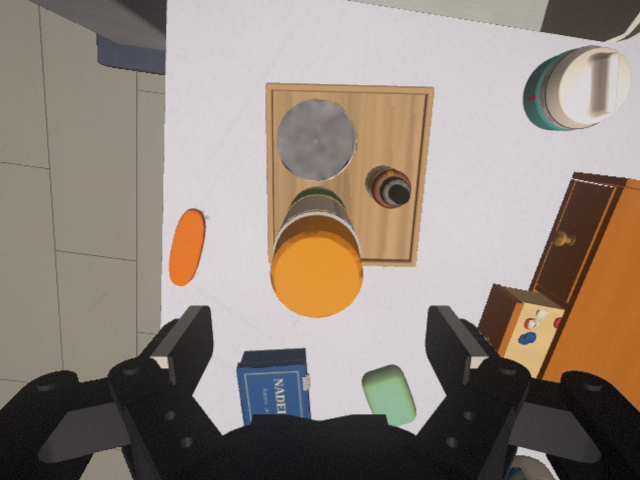

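The wrist view shows the orange cap at (316,272), the grey top of the dark cap at (315,140) and the dropper at (392,190). It agrees with the top view to within 2–3 mm, so I use the averages: spray (0.516, -0.375), dark (0.5055, -0.305). The arm was still settling, so I take another reading.

drive_tool(plan=[[0,0,0,0,0,0,1],[0,0,0,0,0,0,1]])

```text
t: 2.35
tcp_pos: [0.5161, -0.3753, 0.2447]
tool_rot: [0.656, 0.755, -0.0, -0.001]
force: [-1.4, -0.5, 0.5]
finger_gap: 1.002
gripper_force: 0.0
```

```bash
python3 - <<'E'
from m import *
st(); to(.516,-.375,.138)
d=wsnap(); pickle.dump(d,open('w2.pkl','wb'))
R=(0.3,0.75,-0.6,-0.1)
clusters(d,.18,.20,R,'top');clusters(d,.095,.115,(.55,.6,-.36,-.3),'drop')
W=world(d);hsv=cv2.cvtColor(d['image'],cv2.COLOR_RGB2HSV)
m=(hsv[...,1]>70)&(hsv[...,0]>8)&(hsv[...,0]<22)&(abs(W[...,2]-.014)<.004)&(W[...,0]>.42)&(W[...,0]<.66)&(W[...,1]<-.2)&(W[...,1]>-.45)
p=W[m][:,:2].astype(np.float32); print('rack rim',m.sum(),cv2.minAreaRect(p))
E
```

```text
t 2.35 tcp [ 0.5161 -0.3753  0.2447] yaw 98.07 tilt [ 0.001 -0.001 -1.   ] F [-1.4 -0.5  0.5] gap 1.002 gf 0.0
tool shift to (0.516, -0.375, 0.138) [2.000e-04 1.000e-04 1.067e-01]
top n 4965 pix [318.3 137.8] mean [ 0.5043 -0.3038  0.1822] zmax 0.184 circ 0.5044 -0.3042 r 0.0203 bb [ 0.485 -0.324  0.18 ] [ 0.524 -0.285  0.184]
top n 6671 pix [319.  270.1] mean [ 0.5143 -0.3716  0.1907] zmax 0.194 circ 0.5149 -0.3741 r 0.0261 bb [ 0.489 -0.4    0.18 ] [ 0.54  -0.348  0.194]
drop n 259 pix [402.5 193.8] mean [ 0.5721 -0.3342  0.1034] zmax 0.109 circ 0.5727 -0.3345 r 0.0066 bb [ 0.567 -0.341  0.095] [ 0.579 -0.328  0.109]
rack rim 3673 ((0.5377275943756104, -0.3381285071372986), (0.15543490648269653, 0.17511685192584991), 6.629700183868408)
```

Rim rectangle measures 155 × 175 mm, as it should. Now I descend and grip.

drive_tool(plan=[[0,0,0.02,0,0,0,1],[0,0,0.02,0,0,0,1],[0,0,0.02,0,0,0,1],[0,0,0.02,0,0,0,1],[0,0,0.017,0,0,0,1],[0,0,0.01,0,0,0,1],[0,0,0,0,0,0,1],[0,0,0,0,0,0,1]])

```text
t: 3.2
tcp_pos: [0.5162, -0.3765, 0.1387]
tool_rot: [0.656, 0.754, -0.0, 0.0]
force: [-0.5, 0.1, -0.9]
finger_gap: 0.996
gripper_force: 0.0
```

drive_tool(plan=[[0,0,0,0,0,0,0.4],[0,0,0,0,0,0,0.2],[0,0,0,0,0,0,0.0],[0,0,0,0,0,0,-1],[0,0,0,0,0,0,-1],[0,0,0,0,0,0,-1],[0,0,0,0,0,0,-1]], newtons=40)

```text
t: 3.9
tcp_pos: [0.5169, -0.3762, 0.1397]
tool_rot: [0.656, 0.755, -0.0, 0.001]
force: [-1.5, 0.1, 5.7]
finger_gap: 0.655
gripper_force: 43.1
```

```bash
python3 - <<'E'
from m import *
st()
E
```

```text
t 3.9 tcp [ 0.5169 -0.3762  0.1397] yaw 98.05 tilt [-0.002  0.001 -1.   ] F [-1.5  0.1  5.7] gap 0.655 gf 43.1
```

Gripped. Next I lift and swing towards the side tray, far slot at y = 0.372.

drive_tool(plan=[[0,0,-0.01,0,0,0,-1],[0,0,-0.02,0,0,0,-1],[0,0,-0.03,0,0,0,-1],[0,0,-0.04,0,0,0,-1],[0,0,-0.04,0,0,0,-1],[0,0,-0.03,0,0,0,-1],[0,0,-0.02,0,0,0,-1],[0,0,-0.01,0,0,0,-1],[0,0,0,0,0,0,-1]])

```text
t: 4.8
tcp_pos: [0.5168, -0.3756, 0.3395]
tool_rot: [0.656, 0.755, -0.0, 0.001]
force: [0.5, -0.0, -2.6]
finger_gap: 0.659
gripper_force: 42.9
```

```bash
python3 - <<'E'
from m import *
s,_=st(); print(s['q'].round(2)); to(.404,.372,.34)
d=snap('side'); cv2.imwrite('pics/s1.png',d['image'][:,:,::-1])
E
```

```text
t 4.8 tcp [ 0.5168 -0.3756  0.3395] yaw 98.04 tilt [-0.002  0.002 -1.   ] F [ 0.5 -0.  -2.6] gap 0.659 gf 42.9
[-0.8   0.46  1.28  0.    1.4  -0.94]
tool shift to (0.404, 0.372, 0.34) [ 0.756  -0.0072 -0.0018]
```

View pics/s1.png

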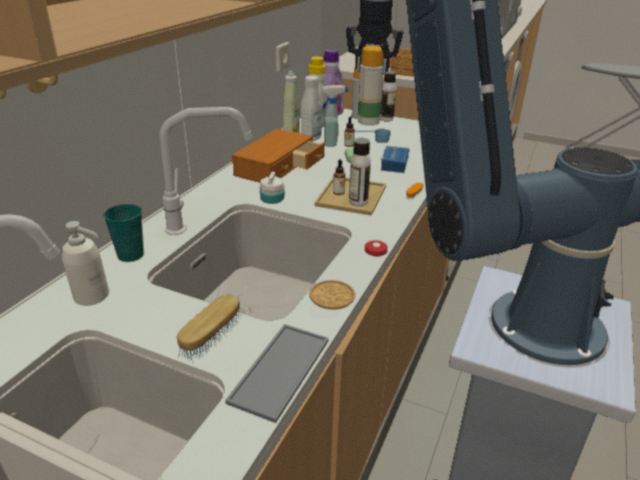

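The side view shows the can held upright at (370,85) and the dark-capped bottle still standing at (360,175). I swing across.

drive_tool(plan=[[0.01,0,0,0,0,0,-1],[0.02,0,0,0,0,0,-1],[0.03,-0.0005,0,0,0,0,-1],[0.04,-0.0005,0,0,0,0,-1],[0.045,-0.0005,0,0,0,0,-1],[0.045,-0.0005,0,0,0,0,-1],[0.045,-0.0005,0,0,0,0,-1],[0.045,-0.0005,0,0,0,0,-1],[0.045,-0.0005,0,0,0,0,-1],[0.045,-0.0005,0,0,0,0,-1]])

```text
t: 5.85
tcp_pos: [0.4589, -0.0073, 0.3369]
tool_rot: [0.656, 0.755, -0.001, -0.002]
force: [1.2, 0.1, -1.3]
finger_gap: 0.657
gripper_force: 42.9
```

drive_tool(plan=[[0.045,-0.0005,0,0,0,0,-1],[0.045,-0.0005,0,0,0,0,-1],[0.045,-0.0005,0,0,0,0,-1],[0.045,-0.0005,0,0,0,0,-1],[0.045,-0.0005,0,0,0,0,-1],[0.045,0,0,0,0,0,-1],[0.04,0,0,0,0,0,-1],[0.03,0,0,0,0,0,-1],[0.02,0,0,0,0,0,-1],[0.01,0,0,0,0,0,-1]])

```text
t: 6.85
tcp_pos: [0.4048, 0.3577, 0.3366]
tool_rot: [0.655, 0.756, -0.002, -0.001]
force: [-0.5, -0.6, -2.7]
finger_gap: 0.659
gripper_force: 42.9
```

drive_tool(plan=[[0,0,0.02,0,0,0,-1],[0,0,0.03,0,0,0,-1],[0,0,0.04,0,0,0,-1],[0,0,0.03,0,0,0,-1],[0,0,0.02,0,0,0,-1],[0,0,0.01,0,0,0,-1],[0,0,0,0,0,0,-1],[0,0,0,0,0,0,-1]])

```text
t: 7.65
tcp_pos: [0.4072, 0.3563, 0.1888]
tool_rot: [0.656, 0.755, 0.0, 0.0]
force: [1.4, 0.4, -1.6]
finger_gap: 0.66
gripper_force: 42.9
```

```bash
python3 - <<'E'
from m import *
st(); to(.404,.372,.1405)
d=wsnap(); W=world(d); cv2.imwrite('pics/w3.png',d['image'][:,:,::-1])
d=snap('top');pickle.dump(d,open('top2.pkl','wb'))
E
```

```text
t 7.65 tcp [0.4072 0.3563 0.1888] yaw 98.01 tilt [ 0.     0.001 -1.   ] F [ 1.4  0.4 -1.6] gap 0.66 gf 42.9
tool shift to (0.404, 0.372, 0.1405) [ 0.016  -0.0011  0.0484]
```

View pics/w3.png

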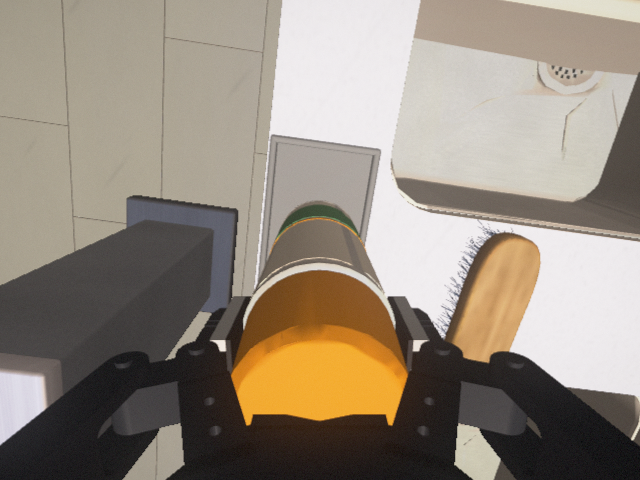

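The wrist view shows the can held upright over the grey tray, with the tray's far corners at about (271,136) and (380,150). I compute the tray centre from these.

```bash
python3 - <<'E'
from m import *
d=wsnap()
for p in [(271,136),(380,150)]: print(ray(d,*p,.01).round(4))
t=pickle.load(open('top.pkl','rb')); im=t['image'].astype(int)
g=cv2.GaussianBlur(cv2.cvtColor(t['image'],cv2.COLOR_RGB2GRAY),(3,3),0).astype(int)
print('row282',[(u,g[282,u]) for u in list(range(124,136))+list(range(210,222))])
for c in (145,173,205): print('col',c,[(v,g[v,c]) for v in list(range(257,268))+list(range(295,306))])
E
```

```text
[0.3577 0.425  0.01  ]
[0.4481 0.4267 0.01  ]
row282 [(124, np.int64(211)), (125, np.int64(211)), (126, np.int64(212)), (127, np.int64(212)), (128, np.int64(209)), (129, np.int64(191)), (130, np.int64(160)), (131, np.int64(138)), (132, np.int64(132)), (133, np.int64(136)), (134, np.int64(141)), (135, np.int64(142)), (210, np.int64(143)), (211, np.int64(143)), (212, np.int64(142)), (213, np.int64(139)), (214, np.int64(136)), (215, np.int64(140)), (216, np.int64(160)), (217, np.int64(191)), (218, np.int64(210)), (219, np.int64(213)), (220, np.int64(212)), (221, np.int64(212))]
col 145 [(257, np.int64(212)), (258, np.int64(213)), (259, np.int64(211)), (260, np.int64(203)), (261, np.int64(182)), (262, np.int64(156)), (263, np.int64(135)), (264, np.int64(124)), (265, np.int64(129)), (266, np.int64(138)), (267, np.int64(142)), (295, np.int64(140)), (296, np.int64(136)), (297, np.int64(131)), (298, np.int64(132)), (299, np.int64(140)), (300, np.int64(143)), (301, np.int64(127)), (302, np.int64(100)), (303, np.int64(78)), (304, np.int64(72)), (305, np.int64(71))]
col 173 [(257, np.int64(212)
[... 252 characters left out ...]
p.int64(136)), (297, np.int64(131)), (298, np.int64(130)), (299, np.int64(133)), (300, np.int64(138)), (301, np.int64(140)), (302, np.int64(120)), (303, np.int64(88)), (304, np.int64(72)), (305, np.int64(70))]
col 205 [(257, np.int64(213)), (258, np.int64(212)), (259, np.int64(212)), (260, np.int64(211)), (261, np.int64(203)), (262, np.int64(181)), (263, np.int64(154)), (264, np.int64(135)), (265, np.int64(134)), (266, np.int64(140)), (267, np.int64(143)), (295, np.int64(142)), (296, np.int64(142)), (297, np.int64(142)), (298, np.int64(141)), (299, np.int64(139)), (300, np.int64(146)), (301, np.int64(157)), (302, np.int64(143)), (303, np.int64(105)), (304, np.int64(78)), (305, np.int64(70))]
```

Tray centre (0.403, 0.322), as found before. I lower the can at (0.403, 0.372).

drive_tool(plan=[[0.008,-0.001,0,0,0,0,-1],[0.008,-0.001,0,0,0,0,-1],[0,0,0.015,0,0,0,-1],[0,0,0.015,0,0,0,-1],[0,0,0.01,0,0,0,-1],[0,0,0.005,0,0,0,-1],[0,0,0.002,0,0,0,-1],[0,0,0,0,0,0,-1],[0,0,0,0,0,0,-1]])

```text
t: 8.7
tcp_pos: [0.403, 0.3721, 0.1418]
tool_rot: [0.656, 0.755, 0.001, 0.0]
force: [0.8, 0.7, -2.9]
finger_gap: 0.656
gripper_force: 42.9
```

drive_tool(plan=[[0,0,0.001,0,0,0,-1],[0,0,0.001,0,0,0,-1],[0,0,0.001,0,0,0,-1],[0,0,0,0,0,0,-1]])

```text
t: 9.1
tcp_pos: [0.4029, 0.3725, 0.1398]
tool_rot: [0.656, 0.755, 0.001, -0.0]
force: [-0.6, 0.4, 5.9]
finger_gap: 0.656
gripper_force: 43.7
```

Contact felt. Release and rise.

drive_tool(plan=[[0,0,0,0,0,0,-0.2],[0,0,0,0,0,0,0.4],[0,0,0,0,0,0,1],[0,0,0,0,0,0,1],[0,0,0,0,0,0,1],[0,0,-0.01,0,0,0,1],[0,0,-0.02,0,0,0,1],[0,0,-0.03,0,0,0,1],[0,0,-0.03,0,0,0,1],[0,0,-0.02,0,0,0,1]])

```text
t: 10.1
tcp_pos: [0.4032, 0.3723, 0.2511]
tool_rot: [0.656, 0.755, 0.002, 0.001]
force: [0.9, 0.5, 0.1]
finger_gap: 0.999
gripper_force: 0.0
```

```bash
python3 - <<'E'
from m import *
st(); to(.5055,-.305,.245)
d=wsnap(); clusters(d,.178,.205,(.3,.5,.25,.5),'spray')
E
```

```text
t 10.1 tcp [0.4032 0.3723 0.2511] yaw 98.03 tilt [ 0.001  0.003 -1.   ] F [0.9 0.5 0.1] gap 0.999 gf 0.0
tool shift to (0.5055, -0.305, 0.245) [-0.6849  0.0067  0.0052]
spray n 6382 pix [316.8 263.5] mean [0.4003 0.3774 0.1906] zmax 0.194 circ 0.4005 0.3745 r 0.0263 bb [0.375 0.349 0.178] [0.426 0.401 0.194]
```

The can stands at about (0.401, 0.3745) with its top at 0.19. Now to the dark-capped bottle.

drive_tool(plan=[[-0.02,0,0,0,0,0,1],[-0.035,0,0,0,0,0,1],[-0.045,0.0005,0,0,0,0,1],[-0.045,0.0005,0,0,0,0,1],[-0.045,0.0005,0,0,0,0,1],[-0.045,0.0005,0,0,0,0,1],[-0.045,0.0005,0,0,0,0,1],[-0.045,0.0005,0,0,0,0,1],[-0.045,0.0005,0,0,0,0,1],[-0.045,0.0005,0,0,0,0,1]])

```text
t: 11.15
tcp_pos: [0.4643, -0.0403, 0.2484]
tool_rot: [0.656, 0.755, 0.0, 0.0]
force: [0.8, 0.2, -0.1]
finger_gap: 0.999
gripper_force: 0.0
```

drive_tool(plan=[[-0.045,0.0005,0,0,0,0,1],[-0.045,0.0005,0,0,0,0,1],[-0.045,0.0005,0,0,0,0,1],[-0.045,0.0005,0,0,0,0,1],[-0.04,0.0005,0,0,0,0,1],[-0.03,0,0,0,0,0,1],[-0.02,0,0,0,0,0,1],[0,0,0,0,0,0,1],[0,0,0,0,0,0,1]])

```text
t: 12.05
tcp_pos: [0.504, -0.305, 0.2478]
tool_rot: [0.656, 0.755, 0.0, -0.001]
force: [-1.0, -0.4, 0.4]
finger_gap: 1.0
gripper_force: 0.0
```

```bash
python3 - <<'E'
from m import *
st(); to(.5055,-.305,.157)
d=wsnap(); clusters(d,.17,.2,(.4,.6,-.45,-.2),'dark')
E
```

```text
t 12.05 tcp [ 0.504  -0.305   0.2478] yaw 97.98 tilt [ 0.002 -0.001 -1.   ] F [-1.  -0.4  0.4] gap 1.0 gf 0.0
tool shift to (0.5055, -0.305, 0.157) [-0.0004  0.0015  0.0908]
dark n 3968 pix [321.7 264.5] mean [ 0.504  -0.302   0.1816] zmax 0.184 circ 0.5043 -0.3037 r 0.0209 bb [ 0.484 -0.324  0.17 ] [ 0.524 -0.283  0.184]
```

drive_tool(plan=[[0,0.002,0.01,0,0,0,1],[0,0,0.02,0,0,0,1],[0,0,0.02,0,0,0,1],[0,0,0.02,0,0,0,1],[0,0,0.012,0,0,0,1],[0,0,0.008,0,0,0,1],[0,0,0,0,0,0,1],[0,0,0,0,0,0,1]])

```text
t: 12.9
tcp_pos: [0.507, -0.3053, 0.1587]
tool_rot: [0.656, 0.755, 0.0, 0.0]
force: [0.6, 0.2, 0.8]
finger_gap: 1.001
gripper_force: 0.0
```

drive_tool(plan=[[0,0,0,0,0,0,0.3],[0,0,0,0,0,0,0.1],[0,0,0,0,0,0,-0.1],[0,0,0,0,0,0,-1],[0,0,0,0,0,0,-1],[0,0,0,0,0,0,-1],[0,0,0,0,0,0,-1],[0,0,0,0,0,0,-1]], newtons=30)

```text
t: 13.7
tcp_pos: [0.5068, -0.3056, 0.159]
tool_rot: [0.656, 0.755, -0.0, 0.001]
force: [-1.8, 0.7, 6.0]
finger_gap: 0.488
gripper_force: 30.4
```

```bash
python3 - <<'E'
from m import *
st()
E
```

```text
t 13.7 tcp [ 0.5068 -0.3056  0.159 ] yaw 98.03 tilt [-0.001  0.001 -1.   ] F [-1.8  0.7  6. ] gap 0.488 gf 30.4
```

Gripped. I lift 80 mm and carry it to (0.403, 0.272).

drive_tool(plan=[[0,0,-0.01,0,0,0,-1],[0,0,-0.02,0,0,0,-1],[0,0,-0.03,0,0,0,-1],[0,0,-0.02,0,0,0,-1],[0.01,0,0,0,0,0,-1],[0.02,-0.001,0,0,0,0,-1],[0.03,-0.001,0,0,0,0,-1],[0.04,-0.002,0,0,0,0,-1],[0.045,-0.002,0,0,0,0,-1],[0.045,-0.002,0,0,0,0,-1]])

```text
t: 14.7
tcp_pos: [0.4703, -0.1157, 0.2369]
tool_rot: [0.656, 0.755, -0.0, -0.002]
force: [0.2, 0.1, -1.0]
finger_gap: 0.487
gripper_force: 30.6
```

drive_tool(plan=[[0.045,-0.002,0,0,0,0,-1],[0.045,-0.002,0,0,0,0,-1],[0.045,-0.002,0,0,0,0,-1],[0.045,-0.002,0,0,0,0,-1],[0.045,-0.002,0,0,0,0,-1],[0.045,-0.002,0,0,0,0,-1],[0.045,-0.001,0,0,0,0,-1],[0.04,-0.001,0,0,0,0,-1],[0.03,0,0,0,0,0,-1],[0.01,0,0,0,0,0,-1]])

```text
t: 15.7
tcp_pos: [0.4008, 0.2733, 0.2371]
tool_rot: [0.654, 0.756, -0.001, -0.001]
force: [-0.5, -0.7, -0.7]
finger_gap: 0.49
gripper_force: 30.6
```

drive_tool(plan=[[0,0,0,0,0,0,-1],[0,0,0,0,0,0,-1]])

```text
t: 15.9
tcp_pos: [0.4025, 0.2701, 0.2376]
tool_rot: [0.656, 0.755, -0.001, -0.0]
force: [0.5, -0.5, -1.3]
finger_gap: 0.486
gripper_force: 30.6
```

```bash
python3 - <<'E'
from m import *
st(); to(.403,.272,.159)
E
```

```text
t 15.9 tcp [0.4025 0.2701 0.2376] yaw 98.03 tilt [-0.001 -0.002 -1.   ] F [ 0.5 -0.5 -1.3] gap 0.486 gf 30.6
tool shift to (0.403, 0.272, 0.159) [0.0019 0.001  0.0786]
```

drive_tool(plan=[[0.001,0,0.02,0,0,0,-1],[0,0,0.03,0,0,0,-1],[0,0,0.015,0,0,0,-1],[0,0,0.007,0,0,0,-1],[0,0,0.003,0,0,0,-1],[0,0,0.001,0,0,0,-1],[0,0,0.001,0,0,0,-1],[0,0,0,0,0,0,-1]])

```text
t: 16.7
tcp_pos: [0.4034, 0.272, 0.1619]
tool_rot: [0.656, 0.755, 0.001, 0.0]
force: [-0.2, -0.1, -0.7]
finger_gap: 0.484
gripper_force: 30.7
```

drive_tool(plan=[[0,0,0.001,0,0,0,-1],[0,0,0.001,0,0,0,-1],[0,0,0,0,0,0,-1]])

```text
t: 17.0
tcp_pos: [0.4029, 0.272, 0.1594]
tool_rot: [0.656, 0.755, 0.0, 0.0]
force: [0.5, 0.1, -1.0]
finger_gap: 0.488
gripper_force: 30.7
```

drive_tool(plan=[[0,0,0.001,0,0,0,-1],[0,0,0,0,0,0,-1]])

```text
t: 17.2
tcp_pos: [0.4031, 0.2721, 0.159]
tool_rot: [0.656, 0.755, 0.0, 0.0]
force: [-1.2, 0.4, 5.4]
finger_gap: 0.49
gripper_force: 31.5
```

drive_tool(plan=[[0,0,0,0,0,0,-0.2],[0,0,0,0,0,0,0.4],[0,0,0,0,0,0,1],[0,0,0,0,0,0,1],[0,0,0,0,0,0,1],[0,0,-0.01,0,0,0,1],[0,0,-0.02,0,0,0,1],[0,0,-0.03,0,0,0,1],[0,0,-0.02,0,0,0,1],[0,0,-0.01,0,0,0,1]])

```text
t: 18.2
tcp_pos: [0.4039, 0.2723, 0.2507]
tool_rot: [0.656, 0.755, 0.002, 0.001]
force: [0.3, -1.0, 0.2]
finger_gap: 1.001
gripper_force: 0.0
```

drive_tool(plan=[[-0.02,0.002,0,0,0,0,1],[-0.035,0.004,0,0,0,0,1],[-0.045,0.006,0,0,0,0,1],[-0.045,0.006,0,0,0,0,1],[-0.045,0.006,0,0,0,0,1],[-0.045,0.006,0,0,0,0,1],[-0.045,0.006,0,0,0,0,1],[-0.045,0.006,0,0,0,0,1],[-0.045,0.006,0,0,0,0,1],[-0.045,0.006,0,0,0,0,1]])

```text
t: 19.2
tcp_pos: [0.5143, -0.1332, 0.2481]
tool_rot: [0.656, 0.755, -0.0, -0.0]
force: [0.2, 0.2, -0.8]
finger_gap: 0.998
gripper_force: 0.0
```

drive_tool(plan=[[-0.045,0.006,0,0,0,0,1],[-0.045,0.006,0,0,0,0,1],[-0.045,0.006,0,0,0,0,1],[-0.035,0.006,0,0,0,0,1],[-0.025,0.004,0,0,0,0,1],[-0.014,0.003,0,0,0,0,1],[0,0,0,0,0,0,1],[0,0,0,0,0,0,1]])

```text
t: 20.0
tcp_pos: [0.5737, -0.3335, 0.2476]
tool_rot: [0.656, 0.755, 0.0, -0.001]
force: [-0.2, 0.6, 0.0]
finger_gap: 0.999
gripper_force: 0.0
```

```bash
python3 - <<'E'
from m import *
st(); to(.5745,-.334,.055)
d=wsnap(); cv2.imwrite('pics/w4.png',d['image'][:,:,::-1])
clusters(d,.095,.115,(.5,.65,-.4,-.2),'drop');clusters(d,.06,.09,(.5,.65,-.4,-.2),'collar')
d=snap('top'); clusters(d,.165,.2,(.3,.5,.2,.5),'sidetray')
E
```

```text
t 20.0 tcp [ 0.5737 -0.3335  0.2476] yaw 98.0 tilt [ 0.002 -0.001 -1.   ] F [-0.2  0.6  0. ] gap 0.999 gf 0.0
tool shift to (0.5745, -0.334, 0.055) [-0.001   0.001   0.1926]
drop n 231 pix [320.1 235.4] mean [ 0.5733 -0.3335  0.1033] zmax 0.108 circ 0.5734 -0.3348 r 0.0067 bb [ 0.567 -0.341  0.095] [ 0.58  -0.328  0.108]
collar n 820 pix [320. 222.] mean [ 0.5727 -0.3295  0.0731] zmax 0.09 circ 0.5734 -0.3346 r 0.0166 bb [ 0.557 -0.35   0.06 ] [ 0.59  -0.318  0.09 ]
sidetray n 550 pix [133.1 274.4] mean [0.4047 0.3693 0.1867] zmax 0.197 circ 0.406 0.3713 r 0.027 bb [0.379 0.345 0.165] [0.431 0.398 0.197]
sidetray n 317 pix [181.3 275.6] mean [0.4046 0.2706 0.179 ] zmax 0.188 circ 0.4051 0.2718 r 0.0209 bb [0.385 0.251 0.167] [0.425 0.291 0.188]
```

View pics/w4.png

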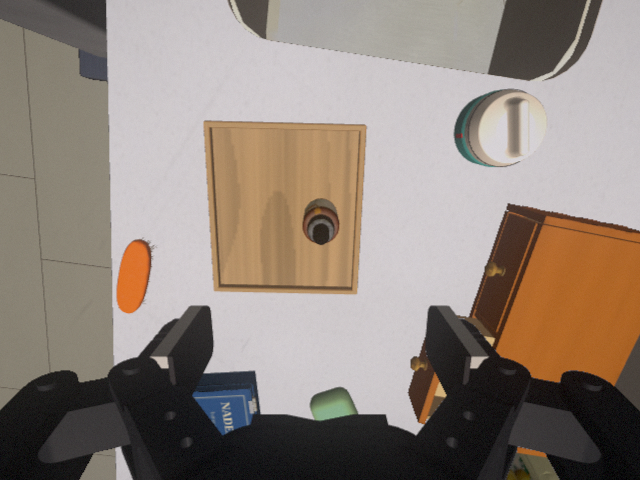

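The wrist view shows the dropper alone in the tray at (321,222). The top view confirms both tall ones standing on the side tray at (0.406, 0.371) and (0.405, 0.272). Now I descend on the dropper with the gripper half open.

drive_tool(plan=[[-0.0005,0.001,0.02,0,0,0,0.4],[0,0,0.03,0,0,0,0.4],[0,0,0.03,0,0,0,0.4],[0,0,0.03,0,0,0,0.4],[0,0,0.03,0,0,0,0.4],[0,0,0.025,0,0,0,0.4],[0,0,0.015,0,0,0,0.4],[0,0,0.01,0,0,0,0.4],[0,0,0.003,0,0,0,0.4],[0,0,0,0,0,0,0.4]])

```text
t: 21.1
tcp_pos: [0.5757, -0.3345, 0.0558]
tool_rot: [0.656, 0.755, 0.0, 0.0]
force: [-0.1, 1.4, 0.7]
finger_gap: 0.7
gripper_force: 0.0
```

drive_tool(plan=[[0,0,0,0,0,0,0.1],[0,0,0,0,0,0,-0.1],[0,0,0,0,0,0,-0.2],[0,0,0,0,0,0,-1],[0,0,0,0,0,0,-1],[0,0,0,0,0,0,-1],[0,0,0,0,0,0,-1],[0,0,0,0,0,0,-1]], newtons=25)

```text
t: 21.9
tcp_pos: [0.5756, -0.3348, 0.0562]
tool_rot: [0.656, 0.755, -0.0, 0.001]
force: [-0.4, 0.5, 5.8]
finger_gap: 0.366
gripper_force: 25.6
```

```bash
python3 - <<'E'
from m import *
st()
d=wsnap(); cv2.imwrite('pics/w5.png',d['image'][:,:,::-1])
E
```

```text
t 21.9 tcp [ 0.5756 -0.3348  0.0562] yaw 98.03 tilt [-0.001  0.001 -1.   ] F [-0.4  0.5  5.8] gap 0.366 gf 25.6
```

View pics/w5.png

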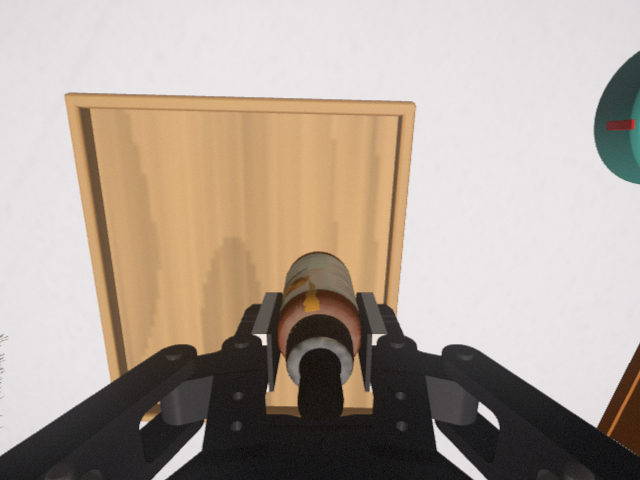

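The dropper is gripped on its body at (320,320). I lift it and carry it over the coaster.

drive_tool(plan=[[0,0,-0.01,0,0,0,-1],[0,0,-0.02,0,0,0,-1],[0,0,-0.03,0,0,0,-1],[0,0,-0.02,0,0,0,-1],[0.01,-0.002,0,0,0,0,-1],[0.02,-0.005,0,0,0,0,-1],[0.03,-0.007,0,0,0,0,-1],[0.04,-0.01,0,0,0,0,-1],[0.04,-0.01,0,0,0,0,-1],[0.04,-0.01,0,0,0,0,-1]])

```text
t: 22.95
tcp_pos: [0.5045, -0.1598, 0.1341]
tool_rot: [0.656, 0.755, -0.0, -0.002]
force: [0.4, 0.2, -0.2]
finger_gap: 0.367
gripper_force: 25.0
```

drive_tool(plan=[[0.04,-0.01,0,0,0,0,-1],[0.04,-0.01,0,0,0,0,-1],[0.04,-0.01,0,0,0,0,-1],[0.04,-0.01,0,0,0,0,-1],[0.035,-0.008,0,0,0,0,-1],[0.03,-0.007,0,0,0,0,-1],[0.02,-0.005,0,0,0,0,-1],[0.01,-0.002,0,0,0,0,-1],[0,0,0,0,0,0,-1],[0,0,0,0,0,0,-1]])

```text
t: 23.95
tcp_pos: [0.41, 0.0812, 0.1351]
tool_rot: [0.656, 0.755, 0.0, 0.0]
force: [-0.2, 0.5, 0.1]
finger_gap: 0.363
gripper_force: 25.0
```

```bash
python3 - <<'E'
from m import *
st()
d=wsnap(); cv2.imwrite('pics/w6.png',d['image'][:,:,::-1])
W=world(d);hsv=cv2.cvtColor(d['image'],cv2.COLOR_RGB2HSV)
m=(hsv[...,1]>70)&(hsv[...,0]>5)&(hsv[...,0]<25)&(abs(W[...,2]-.008)<.006)&(np.hypot(W[...,0]-.408,W[...,1]-.0925)<.07)
p=W[m][:,:2].astype(np.float32); print(m.sum(),p.min(0),p.max(0),cv2.minEnclosingCircle(p))
to(.408,.0925,.0562)
E
```

```text
t 23.95 tcp [0.41   0.0812 0.1351] yaw 98.04 tilt [-0.  0. -1.] F [-0.2  0.5  0.1] gap 0.363 gf 25.0
11277 [0.3601351  0.05209221] [0.4535897  0.14075059] ((0.4077829420566559, 0.0935908779501915), 0.04787728190422058)
tool shift to (0.408, 0.0925, 0.0562) [ 0.0118 -0.0007  0.079 ]
```

View pics/w6.png

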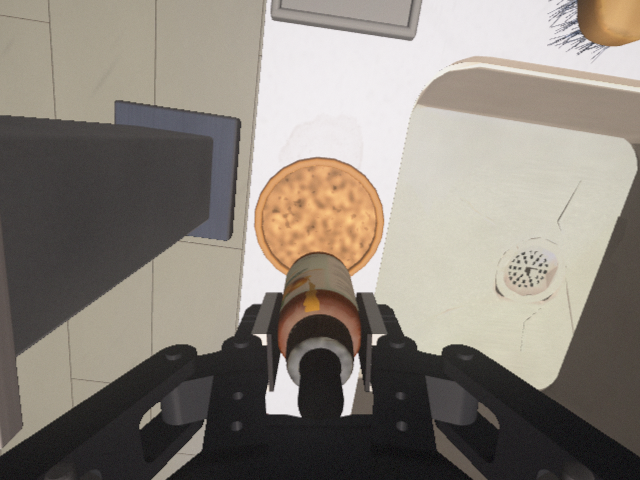

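Coaster at about (0.4085, 0.0925), radius 48 mm, as it should be. I centre over it and lower.

drive_tool(plan=[[0.007,0,0,0,0,0,-1],[0.006,0,0,0,0,0,-1],[0,0,0.02,0,0,0,-1],[0,0,0.03,0,0,0,-1],[0,0,0.015,0,0,0,-1],[0,0,0.008,0,0,0,-1],[0,0,0.003,0,0,0,-1],[0,0,0.001,0,0,0,-1],[0,0,0.001,0,0,0,-1],[0,0,0,0,0,0,-1]])

```text
t: 25.0
tcp_pos: [0.4082, 0.0944, 0.0578]
tool_rot: [0.656, 0.755, 0.0, 0.001]
force: [-0.4, -0.5, -0.6]
finger_gap: 0.365
gripper_force: 25.0
```

drive_tool(plan=[[0,0,0.001,0,0,0,-1],[0,0,0,0,0,0,-1]])

```text
t: 25.2
tcp_pos: [0.408, 0.0944, 0.0566]
tool_rot: [0.656, 0.755, 0.0, 0.0]
force: [-0.3, 0.9, -0.6]
finger_gap: 0.367
gripper_force: 25.0
```

drive_tool(plan=[[0,0,0.001,0,0,0,-1],[0,0,0,0,0,0,-1]])

```text
t: 25.4
tcp_pos: [0.408, 0.0944, 0.0561]
tool_rot: [0.656, 0.755, 0.0, 0.0]
force: [-1.5, 0.4, 8.9]
finger_gap: 0.364
gripper_force: 25.9
```

drive_tool(plan=[[0,0,0,0,0,0,-0.1],[0,0,0,0,0,0,0.3],[0,0,0,0,0,0,0.5],[0,0,0,0,0,0,0.5],[0,0,-0.01,0,0,0,0.5],[0,0,-0.03,0,0,0,0.5],[0,0,-0.04,0,0,0,1],[0,0,-0.04,0,0,0,1],[0,0,-0.04,0,0,0,1],[0,0,-0.03,0,0,0,1]])

```text
t: 26.4
tcp_pos: [0.4078, 0.0944, 0.2483]
tool_rot: [0.656, 0.755, 0.001, 0.001]
force: [0.2, 0.5, -1.6]
finger_gap: 1.005
gripper_force: 0.0
```

drive_tool(plan=[[0.01,0,0,0,0,0,1],[0.03,-0.0005,0,0,0,0,1],[0.04,-0.001,0,0,0,0,1],[0.04,0.02,0,0,0,0,1],[0.035,0,0,0,0,0,1],[0.02,0,0,0,0,0,1],[0,0,0,0,0,0,1],[0,0,0,0,0,0,1]])

```text
t: 27.2
tcp_pos: [0.4006, 0.2701, 0.2446]
tool_rot: [0.655, 0.755, -0.001, -0.0]
force: [-0.6, -1.1, -0.1]
finger_gap: 1.0
gripper_force: 0.0
```

```bash
python3 - <<'E'
from m import *
st(); to(.403,.272,.159)
d=wsnap(); clusters(d,.17,.2,(.3,.5,.2,.5),'side')
d=snap('top'); clusters(d,.095,.115,(.3,.5,0,.2),'drop'); clusters(d,.06,.09,(.3,.5,0,.2),'collar')
E
```

```text
t 27.2 tcp [0.4006 0.2701 0.2446] yaw 98.12 tilt [-0.001 -0.002 -1.   ] F [-0.6 -1.1 -0.1] gap 1.0 gf 0.0
tool shift to (0.403, 0.272, 0.159) [0.0016 0.0028 0.0856]
side n 10453 pix [353.4  68.5] mean [0.4005 0.374  0.1907] zmax 0.194 circ 0.4009 0.3741 r 0.0264 bb [0.375 0.348 0.17 ] [0.427 0.4   0.194]
side n 4131 pix [322.2 261.7] mean [0.4004 0.2758 0.1816] zmax 0.185 circ 0.4009 0.2738 r 0.0211 bb [0.38  0.253 0.17 ] [0.421 0.295 0.185]
drop n 24 pix [267.  277.7] mean [0.4103 0.0927 0.1012] zmax 0.108 circ 0.4099 0.0928 r 0.0053 bb [0.405 0.088 0.097] [0.417 0.097 0.108]
collar n 123 pix [267.5 279.6] mean [0.4086 0.0926 0.0722] zmax 0.087 circ 0.4098 0.093 r 0.0164 bb [0.394 0.078 0.06 ] [0.425 0.108 0.087]
```

The dropper stands centred: (0.4099, 0.0928) against the coaster at (0.4099, 0.0925) in the same camera. I regrip the dark-capped bottle at the same pose where I released it.

drive_tool(plan=[[0.0015,0.0025,0.02,0,0,0,1],[0,0,0.02,0,0,0,1],[0,0,0.02,0,0,0,1],[0,0,0.015,0,0,0,1],[0,0,0.008,0,0,0,1],[0,0,0,0,0,0,1],[0,0,0,0,0,0,1]])

```text
t: 28.0
tcp_pos: [0.4045, 0.2717, 0.1627]
tool_rot: [0.656, 0.755, 0.0, 0.0]
force: [0.3, -0.1, -0.6]
finger_gap: 1.001
gripper_force: 0.0
```

```bash
python3 - <<'E'
from m import *
st(); to(.4031,.2721,.159)
E
```

```text
t 28.0 tcp [0.4045 0.2717 0.1627] yaw 97.97 tilt [ 0.     0.001 -1.   ] F [ 0.3 -0.1 -0.6] gap 1.001 gf 0.0
tool shift to (0.4031, 0.2721, 0.159) [ 0.0006 -0.0013  0.0037]
```

drive_tool(plan=[[0.0005,-0.0015,0.004,0,0,0,1],[0,0,0,0,0,0,1],[0,0,0,0,0,0,0.3],[0,0,0,0,0,0,0.1],[0,0,0,0,0,0,-0.1],[0,0,0,0,0,0,-1],[0,0,0,0,0,0,-1],[0,0,0,0,0,0,-1],[0,0,0,0,0,0,-1],[0,0,0,0,0,0,-1]], newtons=30)

```text
t: 29.0
tcp_pos: [0.4026, 0.2725, 0.1586]
tool_rot: [0.656, 0.755, 0.0, 0.0]
force: [0.1, 0.8, 5.8]
finger_gap: 0.486
gripper_force: 30.6
```

```bash
python3 - <<'E'
from m import *
st(); to(.5068,-.3056,.159)
E
```

```text
t 29.0 tcp [0.4026 0.2725 0.1586] yaw 98.03 tilt [ 0.     0.001 -1.   ] F [0.1 0.8 5.8] gap 0.486 gf 30.6
tool shift to (0.5068, -0.3056, 0.159) [-5.87e-01  2.25e-02 -5.00e-04]
```

Lift 140 mm so the bottle clears the dropper, then carry back.

drive_tool(plan=[[0,0,-0.01,0,0,0,-1],[0,0,-0.03,0,0,0,-1],[0,0,-0.04,0,0,0,-1],[0,0,-0.04,0,0,0,-1],[0,0,-0.02,0,0,0,-1],[-0.01,0,0,0,0,0,-1],[-0.02,0.001,0,0,0,0,-1],[-0.03,0.001,0,0,0,0,-1],[-0.04,0.002,0,0,0,0,-1],[-0.045,0.002,0,0,0,0,-1]])

```text
t: 30.0
tcp_pos: [0.4273, 0.1282, 0.2967]
tool_rot: [0.655, 0.755, -0.001, -0.001]
force: [0.1, 0.5, -1.3]
finger_gap: 0.487
gripper_force: 30.9
```

drive_tool(plan=[[-0.045,0.002,0,0,0,0,-1],[-0.045,0.002,0,0,0,0,-1],[-0.045,0.002,0,0,0,0,-1],[-0.045,0.002,0,0,0,0,-1],[-0.045,0.002,0,0,0,0,-1],[-0.045,0.002,0,0,0,0,-1],[-0.045,0.002,0,0,0,0,-1],[-0.045,0.002,0,0,0,0,-1],[-0.04,0.001,0,0,0,0,-1],[-0.03,0.001,0,0,0,0,-1]])

```text
t: 31.0
tcp_pos: [0.5052, -0.2964, 0.296]
tool_rot: [0.657, 0.754, -0.0, -0.002]
force: [-0.2, 0.9, -0.5]
finger_gap: 0.492
gripper_force: 30.9
```

drive_tool(plan=[[-0.01,0,0,0,0,0,-1],[0,0,0.02,0,0,0,-1],[0,0,0.03,0,0,0,-1],[0,0,0.03,0,0,0,-1],[0,0,0.02,0,0,0,-1],[0,0,0.005,0,0,0,-1],[0,0,0,0,0,0,-1],[0,0,0,0,0,0,-1]])

```text
t: 31.8
tcp_pos: [0.5082, -0.3036, 0.194]
tool_rot: [0.656, 0.755, 0.0, 0.001]
force: [0.1, -0.1, -0.6]
finger_gap: 0.491
gripper_force: 30.8
```

```bash
python3 - <<'E'
from m import *
st(); to(.5068,-.3056,.159)
E
```

```text
t 31.8 tcp [ 0.5082 -0.3036  0.194 ] yaw 98.04 tilt [-0.001  0.001 -1.   ] F [ 0.1 -0.1 -0.6] gap 0.491 gf 30.8
tool shift to (0.5068, -0.3056, 0.159) [-0.0018 -0.0017  0.035 ]
```

drive_tool(plan=[[-0.0015,-0.002,0.01,0,0,0,-1],[0,0,0.012,0,0,0,-1],[0,0,0.007,0,0,0,-1],[0,0,0.003,0,0,0,-1],[0,0,0.001,0,0,0,-1],[0,0,0,0,0,0,-1],[0,0,0,0,0,0,-1]])

```text
t: 32.5
tcp_pos: [0.5064, -0.3055, 0.1606]
tool_rot: [0.656, 0.755, 0.0, 0.0]
force: [-0.9, -0.6, -1.0]
finger_gap: 0.488
gripper_force: 30.8
```

```bash
python3 - <<'E'
from m import *
st(); to(.5066,-.3054,.159)
E
```

```text
t 32.5 tcp [ 0.5064 -0.3055  0.1606] yaw 98.02 tilt [-0.001  0.    -1.   ] F [-0.9 -0.6 -1. ] gap 0.488 gf 30.8
tool shift to (0.5066, -0.3054, 0.159) [0.0001 0.0003 0.0016]
```

drive_tool(plan=[[0,0,0.001,0,0,0,-1],[0,0,0.001,0,0,0,-1],[0,0,0,0,0,0,-1]])

```text
t: 32.8
tcp_pos: [0.5063, -0.3055, 0.1587]
tool_rot: [0.656, 0.755, -0.0, 0.0]
force: [0.1, -0.2, 0.1]
finger_gap: 0.48
gripper_force: 31.1
```

drive_tool(plan=[[0,0,0,0,0,0,-0.2],[0,0,0,0,0,0,0.4],[0,0,0,0,0,0,1],[0,0,0,0,0,0,1],[0,0,0,0,0,0,1],[0,0,-0.01,0,0,0,1],[0,0,-0.02,0,0,0,1],[0,0,-0.03,0,0,0,1],[0,0,-0.03,0,0,0,1],[0,0,0,0,0,0,1]])

```text
t: 33.8
tcp_pos: [0.5084, -0.3073, 0.2537]
tool_rot: [0.656, 0.755, -0.0, 0.005]
force: [0.1, -0.5, 0.2]
finger_gap: 1.0
gripper_force: 0.0
```

```bash
python3 - <<'E'
from m import *
st(); to(.4029,.3725,.247)
d=wsnap(); clusters(d,.17,.2,(.4,.6,-.45,-.2),'dark')
E
```

```text
t 33.8 tcp [ 0.5084 -0.3073  0.2537] yaw 98.03 tilt [-0.008  0.007 -1.   ] F [ 0.1 -0.5  0.2] gap 1.0 gf 0.0
tool shift to (0.4029, 0.3725, 0.247) [ 0.6879 -0.0095  0.001 ]
dark n 3795 pix [314.1 256. ] mean [ 0.5042 -0.3023  0.1816] zmax 0.185 circ 0.5046 -0.3043 r 0.0209 bb [ 0.484 -0.325  0.17 ] [ 0.525 -0.284  0.185]
```

The dark-capped bottle is within 1 mm of its start: (0.5046, -0.3043) now, (0.5043, -0.3040) before. Now the spray can.

drive_tool(plan=[[0.02,0,0,0,0,0,1],[0.035,0,0,0,0,0,1],[0.045,-0.0005,0,0,0,0,1],[0.045,-0.0005,0,0,0,0,1],[0.045,-0.0005,0,0,0,0,1],[0.045,-0.0005,0,0,0,0,1],[0.045,-0.0005,0,0,0,0,1],[0.045,-0.0005,0,0,0,0,1],[0.045,-0.0005,0,0,0,0,1],[0.045,-0.0005,0,0,0,0,1]])

```text
t: 34.85
tcp_pos: [0.4429, 0.1067, 0.2478]
tool_rot: [0.656, 0.755, -0.0, -0.001]
force: [1.5, -0.2, 0.3]
finger_gap: 1.001
gripper_force: 0.0
```

drive_tool(plan=[[0.045,-0.0005,0,0,0,0,1],[0.045,-0.0005,0,0,0,0,1],[0.045,-0.0005,0,0,0,0,1],[0.045,-0.0005,0,0,0,0,1],[0.04,-0.0005,0,0,0,0,1],[0.03,0,0,0,0,0,1],[0.02,0,0,0,0,0,1],[0,0,0,0,0,0,1],[0,0,0,0,0,0,1]])

```text
t: 35.75
tcp_pos: [0.4033, 0.3716, 0.2475]
tool_rot: [0.655, 0.755, -0.001, -0.0]
force: [0.1, 0.2, -0.8]
finger_gap: 1.004
gripper_force: 0.0
```

```bash
python3 - <<'E'
from m import *
st(); to(.4029,.3725,.1395)
E
```

```text
t 35.75 tcp [0.4033 0.3716 0.2475] yaw 98.09 tilt [-0.001 -0.002 -1.   ] F [ 0.1  0.2 -0.8] gap 1.004 gf 0.0
tool shift to (0.4029, 0.3725, 0.1395) [ 0.0011 -0.      0.108 ]
```

drive_tool(plan=[[0.0005,0,0.02,0,0,0,1],[0,0,0.025,0,0,0,1],[0,0,0.025,0,0,0,1],[0,0,0.018,0,0,0,1],[0,0,0.012,0,0,0,1],[0,0,0.006,0,0,0,1],[0,0,0,0,0,0,1],[0,0,0,0,0,0,1]])

```text
t: 36.55
tcp_pos: [0.4045, 0.3726, 0.1429]
tool_rot: [0.656, 0.755, 0.001, 0.0]
force: [0.2, -0.0, 0.1]
finger_gap: 1.002
gripper_force: 0.0
```

```bash
python3 - <<'E'
from m import *
st(); to(.4029,.3725,.139)
E
```

```text
t 36.55 tcp [0.4045 0.3726 0.1429] yaw 98.0 tilt [ 0.     0.001 -1.   ] F [ 0.2 -0.   0.1] gap 1.002 gf 0.0
tool shift to (0.4029, 0.3725, 0.139) [ 0.0002 -0.0016  0.0039]
```

drive_tool(plan=[[0,-0.0015,0.004,0,0,0,1],[0,0,0,0,0,0,1],[0,0,0,0,0,0,0.4],[0,0,0,0,0,0,0.2],[0,0,0,0,0,0,0.0],[0,0,0,0,0,0,-1],[0,0,0,0,0,0,-1],[0,0,0,0,0,0,-1],[0,0,0,0,0,0,-1],[0,0,0,0,0,0,-1]], newtons=40)

```text
t: 37.55
tcp_pos: [0.4024, 0.3727, 0.1391]
tool_rot: [0.656, 0.755, 0.0, -0.0]
force: [-1.6, 0.2, 6.0]
finger_gap: 0.663
gripper_force: 40.8
```

drive_tool(plan=[[0,0,-0.01,0,0,0,-1],[0,0,-0.02,0,0,0,-1],[0,0,-0.03,0,0,0,-1],[0,0,-0.04,0,0,0,-1],[0,0,-0.04,0,0,0,-1],[0,0,-0.03,0,0,0,-1],[0,0,-0.02,0,0,0,-1],[0,0,-0.01,0,0,0,-1],[0,0,0,0,0,0,-1]])

```text
t: 38.45
tcp_pos: [0.4028, 0.3725, 0.3395]
tool_rot: [0.656, 0.755, 0.001, 0.0]
force: [1.2, 0.7, -2.8]
finger_gap: 0.655
gripper_force: 40.2
```

```bash
python3 - <<'E'
from m import *
st(); to(.5165,-.376,.34)
E
```

```text
t 38.45 tcp [0.4028 0.3725 0.3395] yaw 98.03 tilt [ 0.001  0.002 -1.   ] F [ 1.2  0.7 -2.8] gap 0.655 gf 40.2
tool shift to (0.5165, -0.376, 0.34) [-0.757   0.0081 -0.0012]
```

drive_tool(plan=[[-0.01,0,0,0,0,0,-1],[-0.02,0,0,0,0,0,-1],[-0.03,0.0005,0,0,0,0,-1],[-0.04,0.0005,0,0,0,0,-1],[-0.045,0.0005,0,0,0,0,-1],[-0.045,0.0005,0,0,0,0,-1],[-0.045,0.0005,0,0,0,0,-1],[-0.045,0.0005,0,0,0,0,-1],[-0.045,0.0005,0,0,0,0,-1],[-0.045,0.0005,0,0,0,0,-1]])

```text
t: 39.45
tcp_pos: [0.4566, 0.0044, 0.3366]
tool_rot: [0.656, 0.755, -0.001, -0.002]
force: [1.4, 0.6, -2.6]
finger_gap: 0.657
gripper_force: 40.2
```

drive_tool(plan=[[-0.045,0.0005,0,0,0,0,-1],[-0.045,0.0005,0,0,0,0,-1],[-0.045,0.0005,0,0,0,0,-1],[-0.045,0.0005,0,0,0,0,-1],[-0.045,0.0005,0,0,0,0,-1],[-0.045,0.0005,0,0,0,0,-1],[-0.04,0.0005,0,0,0,0,-1],[-0.03,0,0,0,0,0,-1],[-0.02,0,0,0,0,0,-1],[-0.02,0,0,0,0,0,-1]])

```text
t: 40.45
tcp_pos: [0.513, -0.3704, 0.3354]
tool_rot: [0.656, 0.754, 0.0, -0.003]
force: [-0.1, 0.2, -2.7]
finger_gap: 0.66
gripper_force: 40.2
```

drive_tool(plan=[[0,0,0,0,0,0,-1],[0,0,0,0,0,0,-1]])

```text
t: 40.65
tcp_pos: [0.5133, -0.3688, 0.3361]
tool_rot: [0.656, 0.754, 0.0, -0.003]
force: [-0.8, 1.1, -2.3]
finger_gap: 0.656
gripper_force: 40.2
```

```bash
python3 - <<'E'
from m import *
st(); to(.517,-.376,.14)
E
```

```text
t 40.65 tcp [ 0.5133 -0.3688  0.3361] yaw 97.96 tilt [ 0.004 -0.003 -1.   ] F [-0.8  1.1 -2.3] gap 0.656 gf 40.2
tool shift to (0.517, -0.376, 0.14) [-0.0085  0.0032  0.196 ]
```

drive_tool(plan=[[-0.004,0.0015,0,0,0,0,-1],[-0.003,0.001,0,0,0,0,-1],[0,0,0,0,0,0,-1],[0,0,0,0,0,0,-1],[0,0,0,0,0,0,-1]])

```text
t: 41.15
tcp_pos: [0.5181, -0.3755, 0.3385]
tool_rot: [0.656, 0.755, 0.0, 0.0]
force: [-0.4, -0.5, -2.2]
finger_gap: 0.659
gripper_force: 40.2
```

```bash
python3 - <<'E'
from m import *
st(); to(.517,-.376,.14)
E
```

```text
t 41.15 tcp [ 0.5181 -0.3755  0.3385] yaw 98.05 tilt [-0.  0. -1.] F [-0.4 -0.5 -2.2] gap 0.659 gf 40.2
tool shift to (0.517, -0.376, 0.14) [-0.0004 -0.0012  0.1985]
```

drive_tool(plan=[[-0.0005,-0.001,0.02,0,0,0,-1],[0,0,0.03,0,0,0,-1],[0,0,0.035,0,0,0,-1],[0,0,0.035,0,0,0,-1],[0,0,0.03,0,0,0,-1],[0,0,0.02,0,0,0,-1],[0,0,0.015,0,0,0,-1],[0,0,0.006,0,0,0,-1],[0,0,0,0,0,0,-1],[0,0,0,0,0,0,-1]])

```text
t: 42.15
tcp_pos: [0.5178, -0.3771, 0.1485]
tool_rot: [0.656, 0.755, -0.0, 0.001]
force: [0.4, 0.1, -1.6]
finger_gap: 0.661
gripper_force: 40.2
```

```bash
python3 - <<'E'
from m import *
st(); to(.517,-.376,.14)
E
```

```text
t 42.15 tcp [ 0.5178 -0.3771  0.1485] yaw 98.03 tilt [-0.002  0.001 -1.   ] F [ 0.4  0.1 -1.6] gap 0.661 gf 40.2
tool shift to (0.517, -0.376, 0.14) [ 0.0012 -0.0007  0.0085]
```

drive_tool(plan=[[0.001,-0.0005,0.003,0,0,0,-1],[0,0,0.003,0,0,0,-1],[0,0,0.001,0,0,0,-1],[0,0,0.001,0,0,0,-1],[0,0,0,0,0,0,-1],[0,0,0,0,0,0,-1]])

```text
t: 42.75
tcp_pos: [0.5165, -0.3756, 0.1393]
tool_rot: [0.656, 0.755, 0.0, 0.0]
force: [-0.7, 0.0, -2.7]
finger_gap: 0.656
gripper_force: 40.2
```

drive_tool(plan=[[0,0,0.001,0,0,0,-1],[0,0,0,0,0,0,-1]])

```text
t: 42.95
tcp_pos: [0.5167, -0.3761, 0.1392]
tool_rot: [0.656, 0.755, -0.0, 0.001]
force: [-0.9, -0.7, 2.0]
finger_gap: 0.659
gripper_force: 40.8
```

Contact. Release, rise and check.

drive_tool(plan=[[0,0,0,0,0,0,-0.2],[0,0,0,0,0,0,0.4],[0,0,0,0,0,0,1],[0,0,0,0,0,0,1],[0,0,0,0,0,0,1],[0,0,-0.01,0,0,0,1],[0,0,-0.02,0,0,0,1],[0,0,-0.03,0,0,0,1],[0,0,-0.03,0,0,0,1],[0,0,-0.02,0,0,0,1]])

```text
t: 43.95
tcp_pos: [0.5172, -0.3762, 0.2515]
tool_rot: [0.656, 0.755, -0.0, 0.002]
force: [-0.1, 0.0, 0.2]
finger_gap: 0.996
gripper_force: 0.0
```

drive_tool(plan=[[0,0,0,0,0,0,1],[0,0,0,0,0,0,1]])

```text
t: 44.15
tcp_pos: [0.5164, -0.3754, 0.2486]
tool_rot: [0.656, 0.755, -0.0, 0.0]
force: [-0.7, 0.3, -0.9]
finger_gap: 0.998
gripper_force: 0.0
```

```bash
python3 - <<'E'
from m import *
st()
d=wsnap(); clusters(d,.18,.2,(.4,.65,-.5,-.2),'tall')
d=snap('side'); cv2.imwrite('pics/s2.png',d['image'][:,:,::-1])
E
```

```text
t 44.15 tcp [ 0.5164 -0.3754  0.2486] yaw 98.03 tilt [-0.  0. -1.] F [-0.7  0.3 -0.9] gap 0.998 gf 0.0
tall n 4786 pix [317.6 137.9] mean [ 0.5044 -0.304   0.1822] zmax 0.185 circ 0.5045 -0.3046 r 0.0203 bb [ 0.485 -0.324  0.18 ] [ 0.524 -0.285  0.185]
tall n 6439 pix [320.2 267.5] mean [ 0.5154 -0.3715  0.1907] zmax 0.194 circ 0.5157 -0.3741 r 0.0262 bb [ 0.49 -0.4   0.18] [ 0.541 -0.348  0.194]
```

View pics/s2.png

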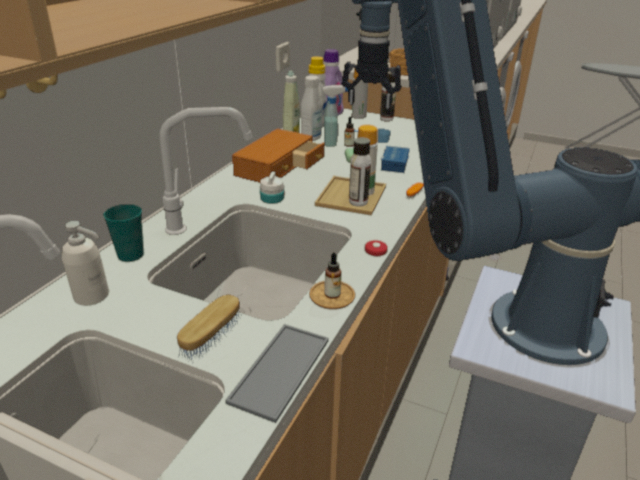

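The side view shows the dropper upright on the coaster at (333,280). Both tall ones stand back in the tray at (360,175) and (370,155), within 1 mm of where they started. The tape measure (376,248) and nail brush (415,190) are untouched, and the gripper is clear, so I hand in.

```bash
python3 -c "
from station import manip
print(manip.sign_off())"
```

```text
the job is handed in; nothing more can be done
None
```

The job is handed in at about 44 s of the 144 s allowed: the dropper bottle stands centred on the cork coaster, the spray can and dark-capped bottle are back upright within about 1 mm of their starting spots, and the tape measure and nail brush look unmoved in the last side view (not re-measured).

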